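# Load the kitting carrier and close its hasp

### The job

Swing the steel hasp out of the way, then slide the finned heat-sink plate into the narrow bay of the white carrier and the black soldering pallet (with the green board) into the wide bay, each lying flat, square and fully home against the back stop. Then swing the hasp fully shut across the mouths. Leave the spool, the boards, the mug and the carton where they are.

Things in the scene. Friction and masses are not known exactly. Their poses are not given: they have to be found in the camera images.
- carrier: Fixed low white tray of two side-by-side bays: walls 18 mm tall, 8 mm thick (divider 16), floor level with the bench. Origin on the bench on the line of the mouths. +y points into the bays, mouths at y = 0 open to -y; +x points to the hasp's pivot. Over y = 0 to 25 mm the walls are chamfered, each mouth 6 to 8 mm wider per side.
- near_home (a point): Pallet's origin when fully home in the wide bay: on the bench, at (-54, 56) mm in the carrier's x, y; axes as the carrier's. The wide bay is clear from carrier x = -115 to +7 mm (122 wide), its back stop at y = 112 mm.
- far_home (a point): Heat-sink plate's origin when fully home in the narrow bay: on the bench, at (72, 65) mm in the carrier's x, y; axes as the carrier's. The narrow bay is clear from carrier x = 23 to 121 mm (98 wide), its back stop at y = 130 mm.
- hasp_pivot (a point): Upright hinge pin of the hasp, at (136, -10) mm in the carrier's x, y; the pin is 14 mm thick and 24 mm tall. This point is 11 mm above the bench.
- hasp (a joint): Angle of the hasp, a steel bar 150 mm from pin to round end (radius 7), 8 thick, 5 to 19 mm above the bench. 0 = shut (stop): bar along carrier -x in front of the mouths, across the narrow bay and 28 mm past the divider. Grows as it swings out to carrier -y; 1.57 = along -y, clear of both mouths; stop at 1.6. Swings level, stays where left (0.06 N m).
- hasp_tip (a point): Centre of the hasp's round free end, 12 mm above the bench.
- heatsink: Flat aluminium heat-sink plate with dark grooves along it, 92 (x) by 130 (y) by 12 mm thick, 0.3 to 0.5 kg, loose on the bench. Too wide to grip: slide it by its edges. Origin at the centre of its underside; its long axis y (starts within 0.5 rad of world y) ends along the carrier's y, either end first.
- pallet: Flat black soldering pallet with a green circuit board in it, 116 (x) by 112 (y) by 12 mm thick, 0.2 to 0.34 kg, loose on the bench. Too wide to grip: slide it by its edges. Origin at the centre of its underside; its y (starts within 0.5 rad of world y) ends along the carrier's y, either end first.
- spool: Bystander: solder spool, 60 mm across and 50 mm tall, standing upright. Origin at the centre of its underside.
- boards: Bystander: stack of bare boards, 100 (x) by 160 (y) by 15 mm tall. Origin at the centre of its underside.
- mug: Bystander: white mug, 80 mm across and 95 mm tall, with a handle to its +y. Origin at the centre of its underside.
- carton: Bystander: cardboard box of connectors, 90 (x) by 150 (y) by 60 mm tall. Origin at the centre of its underside.

How it is judged:
By the outcome, as a careful person would: the job done as asked, in the order asked, and still so for the second after the job is handed in, with the robot touching nothing.
It also fails if it takes over 72 s, if anything falls off the work surface, if the arm or the gripper's body presses on something with over 40 N, if the wrist force passes 120 N, or if a joint passes its speed limit or range.

### The arm

A 6-joint arm with a two-finger parallel gripper is mounted at the origin on the work surface. World frame = base frame: x ahead of the robot, y to its left, z up, the work surface at z = 0. Lengths are in m, angles in rad, forces in N, time in s.
With the tool pointing down it reaches from about 0.35 to 0.975 m from the base axis. Payload 4.9 kg.
Tool frame: the origin (TCP) lies at the very end of the fingers, on their centre line; the grasp point (between the pads) lies 19 mm behind it; z points along the fingers, y is the line along which they close (so a half turn about z gives the same grasp; the last joint's range is limited). The gripper opens to 85 mm and grips with 20 to 120 N. Pads are 22 mm wide; open, the fingers measure 114 mm over their backs; the gripper's body (76 mm by 85 mm) begins 54 mm behind the grasp point. The pads swing forward as they close: fully open they stand 13 mm farther back than shut.
Start: joints at [1.17, 0.053, 1.613, -0, 1.476, -0.119], TCP at [0.174, 0.6, 0.231] pointing down, gripper open.
Joint ranges: [-3.01, 3.01], [-1.01, 2.22], [0.06, 2.58], [-1.02, 4.17], [0.09, 2.62], [-3.14, 3.14]. Speed limits (rad/s): [2.57, 2.57, 3.14, 3.14, 3.14, 3.14].

### API

Orientations are given as a unit quaternion [w, x, y, z].
In Python, from plant import monitor, vision, manip gives the robot as it stands. The module is installed in compiled form; this text tells all that it offers.
- The arm moves only by the tool arm_command, never from a script. Its argument "rows" is a list of rows, each a list of 3 entries, a list of its own where there are three numbers: the finger opening in mm, from 0 to 85.4, then the shift along the world's x, y, z in units of 30 cm (1.0 is 30 cm), then the turn, a rotation vector about the world's x, y, z in units of pi/2 rad (1.0 is pi/2 rad). In form: [[claw, [x, y, z], [wx, wy, wz]], ...]. A call has 1 to 12 rows; each row is the pose to reach, as a shift and turn from the pose commanded when the call began; what a row does not reach only later rows make up. A row lasts 1/12 s, in which the tool goes at most 41.7 mm and 7.16 degrees, less where a joint would pass 70% of its speed; a pose out of reach is approached as far as the arm can. A call with a number of a shift or a turn outside -1 to 1 is refused whole. A call with a gripper value outside its range is refused whole. The fingers move at their own pace and stop on an object; the grip force is fixed at half the most. Time passes only in rows, so rows that repeat a pose let the fingers close. It gives the time, the measured TCP pose, the force, the opening and the grip force at its end, in the units of the state.
- monitor.state(): the state, without advancing time (a new reading comes with each control period).
- vision.grab_frame(name): name is "scene" or "top"; returns a dict with "color" (480x640x3 uint8, red, green, blue), "z_map" (480x640 float32, m along the optical axis (not along the pixel's ray), 0 where there is no reading), "mtx" (3x3 intrinsics, pixels), "k1" (the pictures are not rectified: a ray, as slopes to the right and down, at radius r is drawn at 1 + k1 r^2 times it, then the intrinsics apply), "R" (3x3) and "t" (3): a world point X has camera coordinates R X + t. Camera axes: x right, y down, z forward; pixel columns grow to the right and rows downward; lengths in m; the calibration is good to about 2 mm. A picture is of the moment at which its call begins.
- manip.job_done(): hands the job in; it is judged then, once.
The state is a dict: "time": time; "joint_pos": joint angles; "joint_vel": joint speeds; "joint_efforts": joint torques, N m; "tool_pos": TCP position; "tool_rot": TCP orientation; "contact_force": force on the tool from outside, world axes, zero at the start; "ft_torque": the same for the moment, N m; "gripper_width": opening from 0.0 (shut) to 1.0 (fully open); "grasp_force": force on a finger pad.
Only numpy, scipy, OpenCV 4.12 (cv2) and the standard library are available. Lean on these libraries where they do the work, as an engineer would, in place of code of your own. Each camera call takes 0.05 s, during which the arm holds its last target. There are 200 camera calls.

## Working session

There is one attempt and no reset: what is moved stays moved. The work goes in short steps, Python scripts to look and compute and a tool call to move; the robot and the scene stay as the last step left them, time stands still between calls to the robot, and variables do not carry over. Pictures are saved under pics/ and viewed, at most 13 in all, crops included, and the job is handed in when it is done.

Besides the shell and the picture viewer there is one more tool, called after "Request:" in YAML: its name, and indented under it one key for each argument. arm_command: Moves the arm, as the interface text tells. Shifts and turns lie within -1 to 1; 1 stands for 30 cm of shift or pi/2 rad of turn. Its arguments: {"type":"object","properties":{"rows":{"type":"array"}},"required":["rows"]}

```bash
mkdir -p pics
cat > h.py <<'E'
import numpy as np, cv2
from plant import monitor, vision, manip
def grab(n):
    f=vision.grab_frame(n); f['name']=n; return f
def save(f,p): cv2.imwrite(p,cv2.cvtColor(f['color'],cv2.COLOR_RGB2BGR))
def rays(f,px):
    px=np.atleast_2d(np.array(px,float)); K=f['mtx']
    d=np.stack([(px[:,0]-K[0,2])/K[0,0],(px[:,1]-K[1,2])/K[1,1]],1); u=d.copy()
    for _ in range(20): u=d/(1+f['k1']*(u**2).sum(1,keepdims=True))
    return np.c_[u,np.ones(len(u))]
def onz(f,px,z):
    r=rays(f,px)@f['R']; c=-f['R'].T@f['t']
    return c+r*((z-c[2])/r[:,2])[:,None]
def bydepth(f,px):
    r=rays(f,px); p=np.atleast_2d(px).astype(int)
    d=f['z_map'][p[:,1],p[:,0]]
    return (r*d[:,None]-f['t'])@f['R']
E
python3 - <<'E'
from h import *
for n in("top","scene"):
    f=grab(n); save(f,f'pics/{n}0.png'); print(n,f['mtx'].round(1).tolist(),f['k1'],(-f['R'].T@f['t']).round(3),f['R'].round(2).tolist())
    np.save(f'/tmp/{n}0.npy',f,allow_pickle=True)
print(monitor.state())
E
```

```text
top [[548.5, 0.0, 307.5], [0.0, 548.5, 234.3], [0.0, 0.0, 1.0]] -0.07864959239302124 [ 0.376 -0.009  1.145] [[0.01, -1.0, 0.01], [-0.99, -0.01, -0.14], [0.14, -0.01, -0.99]]
scene [[623.9, 0.0, 315.6], [0.0, 623.9, 225.7], [0.0, 0.0, 1.0]] 0.04422202157679622 [1.548 0.222 1.009] [[-0.23, 0.97, 0.01], [0.66, 0.17, -0.73], [-0.71, -0.16, -0.68]]
{'time': 0.1, 'joint_pos': array([ 1.16999510e+00,  5.32896349e-02,  1.61415596e+00, -5.37430934e-06,
        1.47599197e+00, -1.19002459e-01]), 'joint_vel': array([ 0.00125772, -0.0015891 , -0.00326618,  0.0012066 , -0.00307804,
       -0.00062994]), 'joint_efforts': array([ 7.23921348e-04, -3.94903135e+01, -3.71365356e+01,  2.98999601e-05,
        3.88669461e-03,  1.61185966e-05]), 'tool_pos': array([0.17358452, 0.59982701, 0.23018714]), 'tool_rot': array([-2.34473143e-04,  1.40433331e-01,  9.90089707e-01, -8.92163524e-04]), 'contact_force': array([-0.41224185,  0.20404602, -0.94113296]), 'ft_torque': array([-0.00477473,  0.02086734, -0.01525267]), 'grasp_force': 0.0, 'gripper_width': 1.0003643867919925}
```

View pics/top0.png

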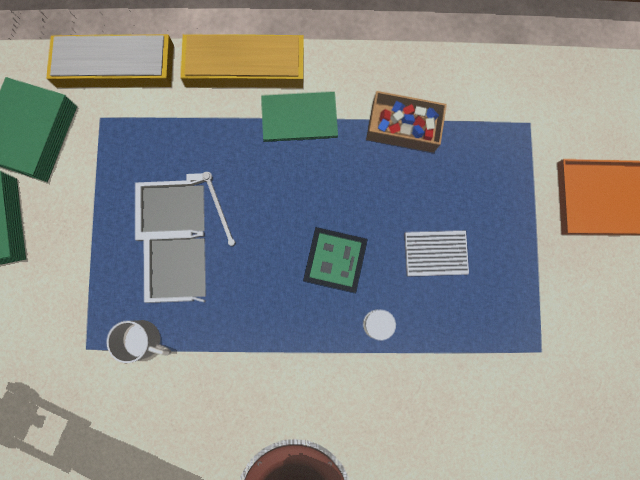

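View pics/scene0.png

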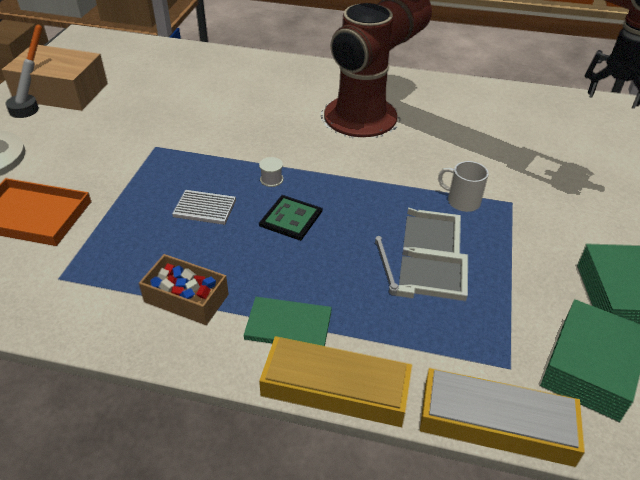

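The top view shows the carrier at about (135–207, 175–302) with its mouths facing right and the hasp pivot at (207,176), tip at (231,242). The pallet is at (335,260), the heat-sink at (437,253), and the spool at (380,324). The scene view agrees with this.

Run:
```python
import cv2
im=cv2.imread('pics/top0.png')
cv2.imwrite('pics/c1.png',cv2.resize(im[165:315,120:250],None,fx=4,fy=4,interpolation=cv2.INTER_CUBIC))
cv2.imwrite('pics/c2.png',cv2.resize(im[220:300,295:475],None,fx=4.4,fy=4.4,interpolation=cv2.INTER_CUBIC))
```

```text
(no output)
```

View pics/c1.png

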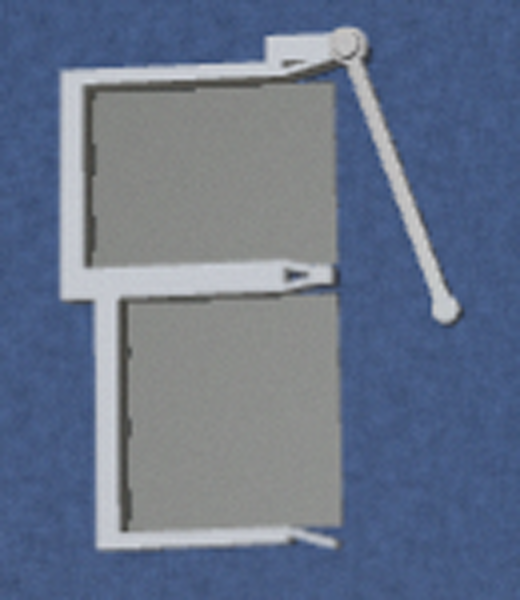

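View pics/c2.png

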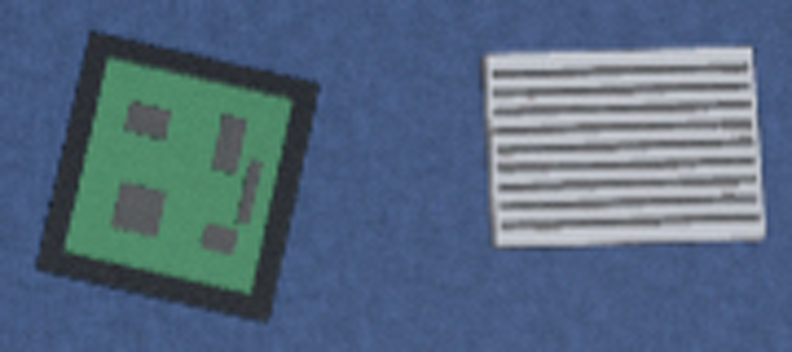

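Crop 1 shows wall-top corners at (62,71), (62,300) and (96,548), with the pin at (349,43) and the tip at (446,310). Crop 2 shows the pallet corners at (92,32), (320,84), (268,320), (38,268), and the plate corners at (485,55), (752,46), (765,240), (495,247).

```bash
cat >> h.py <<'E'
def rigid(a,b):  # a local 2d -> b world 2d
    a=np.array(a,float);b=np.array(b,float);ca,cb=a.mean(0),b.mean(0)
    H=(a-ca).T@(b-cb);th=np.arctan2(H[0,1]-H[1,0],H[0,0]+H[1,1])
    R=np.array([[np.cos(th),-np.sin(th)],[np.sin(th),np.cos(th)]])
    t=cb-R@ca; return th,t,(a@R.T+t-b)
E
python3 - <<'E'
from h import *
T=np.load('/tmp/top0.npy',allow_pickle=True).item(); S=np.load('/tmp/scene0.npy',allow_pickle=True).item()
c1=lambda p:np.array(p)/4+[120,165]-.4; c2=lambda p:np.array(p)/4.4+[295,220]-.4
L=[(129,138),(-123,120),(121,130),(23,130),(7,112),(-115,112)]
P=c1([(62,71),(96,548),(83,85),(83,267),(118,298),(118,532)])
w=onz(T,P,.018)[:,:2]
th,t,r=rigid(np.array(L)/1e3,w); print('carrier',th,t,(r*1e3).round(1).tolist())
R=np.array([[np.cos(th),-np.sin(th)],[np.sin(th),np.cos(th)]])
print('floor edge',((onz(T,c1([(334,84),(341,526)]),0)[:,:2]-t)@R*1e3).round(1))
piv=onz(T,c1([(349,43)]),.024)[0,:2]; tip=onz(T,c1([(446,310)]),.019)[0,:2]
print('pivot C',((piv-t)@R*1e3).round(1),'tip C',((tip-t)@R*1e3).round(1),'W',piv,tip,np.linalg.norm(tip-piv))
for nm,c,d in(('pal',[(92,32),(320,84),(268,320),(38,268)],(58,56)),('hs',[(485,55),(752,46),(765,240),(495,247)],(46,65))):
    q=onz(T,c2(c),.012)[:,:2]
    l=np.array([(1,1),(1,-1),(-1,-1),(-1,1)])*d/1e3
    print(nm,*rigid(l,q)[:2],(rigid(l,q)[2]*1e3).round(1).tolist())
    print(' depth z',bydepth(T,c2([np.mean(c,0)])).round(4))
print('depth wall',bydepth(T,c1([(72,180),(108,420),(446,310)])).round(4).tolist())
print('scene hs/pal corners z.012',onz(S,[(186,191),(236,196),(229,222),(174,209),(286,196),(322,205),(300,237),(261,218)],.012).round(3).tolist())
print('scene pivot,tip',onz(S,[(394,289)],.024).round(3),onz(S,[(379,239)],.019).round(3))
s=onz(T,[(380,325)],.05);print('spool',s,'mug',onz(T,[(134,341)],.095),'boards',onz(T,[(262,96),(335,93),(338,137),(265,140)],.015).round(3).tolist(),'carton',onz(T,[(375,93),(446,103),(439,138),(369,127)],.06).round(3).tolist())
E
```

```text
carrier 0.04792550425534208 [0.51851784 0.19499901] [[0.7, -2.3], [-0.6, -2.4], [0.5, 0.9], [-0.5, 1.2], [0.5, 1.6], [-0.6, 1.0]]
floor edge [[ 119.7   -0.6]
 [-115.    -0.7]]
pivot C [135.7 -12.9] tip C [ -6.6 -60.2] W [0.6546776  0.18861848] [0.51480889 0.13452274] 0.14996534536238726
pal -0.2181340164726169 [ 0.48133971 -0.08169603] [[0.8, 0.4], [0.6, -0.6], [-1.0, -0.7], [-0.4, 0.8]]
 depth z [[ 0.4807 -0.0814  0.0149]]
hs 0.03629236463635788 [ 0.49655108 -0.29367096] [[0.3, 0.4], [-0.5, -0.3], [0.5, -0.3], [-0.3, 0.3]]
 depth z [[ 0.4964 -0.2936  0.0113]]
depth wall [[0.582, 0.3333, 0.0167], [0.4559, 0.3067, 0.0227], [0.5151, 0.1349, 0.0162]]
scene hs/pal corners z.012 [[0.46, -0.354, 0.012], [0.447, -0.228, 0.012], [0.541, -0.213, 0.012], [0.53, -0.356, 0.012], [0.417, -0.109, 0.012], [0.428, -0.015, 0.012], [0.549, -0.039, 0.012], [0.509, -0.145, 0.012]]
scene pivot,tip [[0.665 0.194 0.024]] [[0.519 0.139 0.019]]
spool [[ 0.34812848 -0.16773413  0.05      ]] mug [[0.31505568 0.30484084 0.095     ]] boards [[0.834, 0.077, 0.015], [0.843, -0.081, 0.015], [0.744, -0.087, 0.015], [0.735, 0.069, 0.015]] carton [[0.826, -0.162, 0.06], [0.807, -0.311, 0.06], [0.73, -0.293, 0.06], [0.751, -0.148, 0.06]]
```

Request:
arm_command:
  rows:
    - [0, [0.967, -0.967, -0.1], [0, 0, -0.789]]
    - [0, [0.967, -0.967, -0.1], [0, 0, -0.789]]
    - [0, [0.967, -0.967, -0.1], [0, 0, -0.789]]
    - [0, [0.967, -0.967, -0.1], [0, 0, -0.789]]
    - [0, [0.967, -0.967, -0.1], [0, 0, -0.789]]
    - [0, [0.967, -0.967, -0.1], [0, 0, -0.789]]
    - [0, [0.967, -0.967, -0.1], [0, 0, -0.789]]
    - [0, [0.967, -0.967, -0.1], [0, 0, -0.789]]
    - [0, [0.967, -0.967, -0.1], [0, 0, -0.789]]
    - [0, [0.967, -0.967, -0.1], [0, 0, -0.789]]
    - [0, [0.967, -0.967, -0.1], [0, 0, -0.789]]
    - [0, [0.967, -0.967, -0.1], [0, 0, -0.789]]

```text
time: 1.1
tool_pos: [0.4645, 0.3088, 0.2005]
tool_rot: [-0.0, 0.69, 0.724, -0.001]
contact_force: [-0.8, 0.2, 1.1]
gripper_width: -0.004
grasp_force: 0.0
```

```bash
cat >> h.py <<'E'
TH=0.048; CT=np.array([0.5185,0.1945]); CR=np.array([[np.cos(TH),-np.sin(TH)],[np.sin(TH),np.cos(TH)]])
def c2w(x,y): return CT+CR@(np.array([x,y])/1e3)
def yaw():
    w,x,y,z=monitor.state()['tool_rot']; return np.arctan2(2*y*y-1+2*w*w,2*x*y-2*w*z)  # tool y heading
def units(a,b): return ((np.array(b)-np.array(a))/0.3).round(3).tolist()
E
python3 - <<'E'
from h import *
s=monitor.state();print(s['time'],s['tool_pos'],yaw(),s['gripper_width'],s['contact_force'])
def hp(phi,r,side,extra=0):
    u=np.array([-np.cos(phi),-np.sin(phi)]);n=np.array([-np.sin(phi),np.cos(phi)])
    d=4+14.5*abs(n[0])+11*abs(n[1])+extra
    return c2w(*(np.array([136,-11])+r*u+side*d*n))
st=hp(.32,115,1,9);print('start',st)
for phi in np.linspace(.32,1.60,11): print(round(phi,2),hp(phi,115,1).round(4),units(st,hp(phi,115,1)))
E
```

```text
1.1 [0.46449939 0.30877675 0.20047937] 0.04699407808009577 -0.0037521010647288437 [-0.84934907  0.19380796  1.12284557]
start [0.53749654 0.17479489]
0.32 [0.5407 0.1664] [0.011, -0.028]
0.45 [0.5441 0.1531] [0.022, -0.072]
0.58 [0.5492 0.14  ] [0.039, -0.116]
0.7 [0.556  0.1274] [0.062, -0.158]
0.83 [0.5645 0.1155] [0.09, -0.198]
0.96 [0.5747 0.1046] [0.124, -0.234]
1.09 [0.5865 0.095 ] [0.163, -0.266]
1.22 [0.5997 0.0869] [0.207, -0.293]
1.34 [0.6141 0.0805] [0.255, -0.314]
1.47 [0.6295 0.0762] [0.307, -0.329]
1.6 [0.645  0.0739] [0.358, -0.336]
```

Request:
arm_command:
  rows:
    - [0, [0.245, -0.45, -0.3], [0, 0, 0]]
    - [0, [0.245, -0.45, -0.3], [0, 0, 0]]
    - [0, [0.245, -0.45, -0.3], [0, 0, 0]]
    - [0, [0.245, -0.45, -0.3], [0, 0, 0]]
    - [0, [0.245, -0.45, -0.4], [0, 0, 0]]
    - [0, [0.245, -0.45, -0.5], [0, 0, 0]]
    - [0, [0.245, -0.45, -0.6], [0, 0, 0]]
    - [0, [0.245, -0.45, -0.645], [0, 0, 0]]
    - [0, [0.245, -0.45, -0.645], [0, 0, 0]]

```text
time: 1.85
tool_pos: [0.5333, 0.1757, 0.0036]
tool_rot: [-0.003, 0.689, 0.725, -0.003]
contact_force: [-0.3, -0.3, -1.0]
gripper_width: -0.001
grasp_force: 0.0
```

Run:
```python
from h import *
f=grab('scene');im=cv2.cvtColor(f['color'],cv2.COLOR_RGB2BGR)
cv2.imwrite('pics/a1.png',cv2.resize(im[150:310,320:500],None,fx=3.5,fy=3.5))
```

```text
(no output)
```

View pics/a1.png

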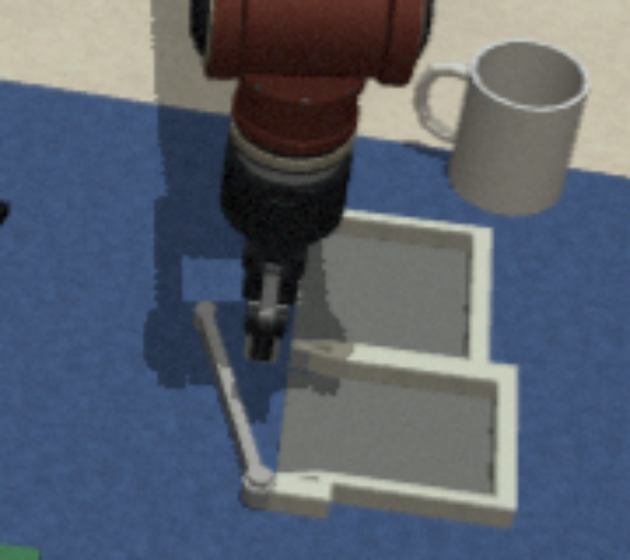

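The fingertip at crop (262,350) sits between the bar and the mouths. Now I'll swing the hasp out along the arc.

Request:
arm_command:
  rows:
    - [0, [0.011, -0.028, 0], [0, 0, 0]]
    - [0, [0.022, -0.072, 0], [0, 0, 0]]
    - [0, [0.039, -0.116, 0], [0, 0, 0]]
    - [0, [0.062, -0.158, 0], [0, 0, 0]]
    - [0, [0.09, -0.198, 0], [0, 0, 0]]
    - [0, [0.124, -0.234, 0], [0, 0, 0]]
    - [0, [0.163, -0.266, 0], [0, 0, 0]]
    - [0, [0.207, -0.293, 0], [0, 0, 0]]
    - [0, [0.255, -0.314, 0], [0, 0, 0]]
    - [0, [0.307, -0.329, 0], [0, 0, 0]]
    - [0, [0.35, -0.335, 0], [0, 0, 0]]
    - [0, [0.355, -0.335, 0], [0, 0, 0]]

```text
time: 2.9
tool_pos: [0.6465, 0.073, 0.008]
tool_rot: [0.001, 0.69, 0.724, 0.0]
contact_force: [0.2, -0.1, 0.0]
gripper_width: -0.003
grasp_force: 0.2
```

Run:
```python
from h import *
f=grab('scene');im=cv2.cvtColor(f['color'],cv2.COLOR_RGB2BGR)
cv2.imwrite('pics/a2.png',cv2.resize(im[150:310,320:500],None,fx=3.5,fy=3.5))
s=monitor.state();print(s['tool_pos'],s['contact_force'])
```

```text
[0.64560328 0.07347898 0.00778474] [-1.05218818  0.75041351 -0.22942852]
```

View pics/a2.png

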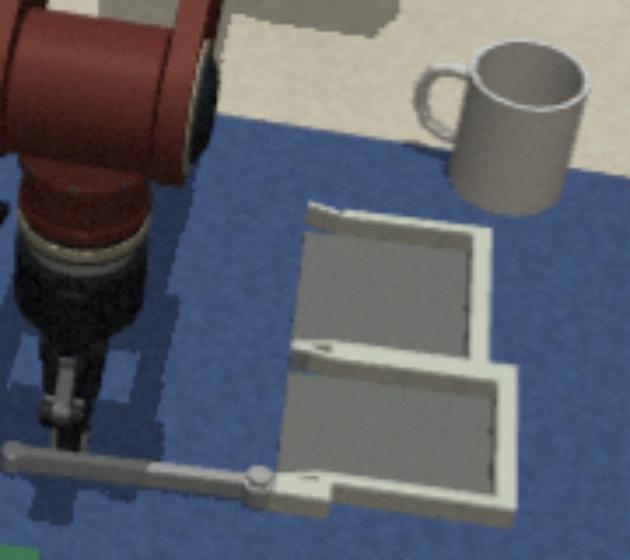

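The hasp now lies straight out, clear of both mouths: tip at crop (10,458), pin at (260,480). Next is the heat-sink.

Request:
arm_command:
  rows:
    - [0, [-0.05, 0, 0.05], [0, 0, 0]]
    - [0, [-0.08, 0, 0.2], [0, 0, 0]]
    - [50, [-0.3, -0.2, 0.33], [0, 0, -1]]
    - [50, [-0.767, -0.96, 0.33], [0, 0, -1]]
    - [50, [-0.767, -0.96, 0.33], [0, 0, -1]]
    - [50, [-0.767, -0.96, 0.33], [0, 0, -1]]
    - [50, [-0.767, -0.96, 0.33], [0, 0, -1]]
    - [50, [-0.767, -0.96, 0.33], [0, 0, -1]]
    - [50, [-0.767, -0.96, 0.33], [0, 0, -1]]
    - [50, [-0.767, -0.96, 0.33], [0, 0, -1]]
    - [50, [-0.767, -0.96, 0.33], [0, 0, -1]]
    - [50, [-0.767, -0.96, 0.33], [0, 0, -1]]

```text
time: 3.95
tool_pos: [0.4114, -0.2168, 0.1073]
tool_rot: [0.001, 0.984, 0.179, -0.0]
contact_force: [0.7, -0.2, -0.6]
gripper_width: 0.585
grasp_force: 0.0
```

Run:
```python
from h import *
s=monitor.state();print(s['time'],s['tool_pos'],yaw(),s['joint_pos'].round(2),s['gripper_width'])
f=grab('top')
a=onz(f,[(207,176)],.024)
g=cv2.cvtColor(f['color'],cv2.COLOR_RGB2GRAY); save(f,'pics/t1.png'); print(g[165:190:3,205:290:4])
```

```text
3.95 [ 0.41136677 -0.21678539  0.10734044] -1.2117742341621984 [-0.64 -0.23  2.09 -0.    1.28  0.57] 0.5849840575892662
[[ 94  95  89 100  96  90  92  95  93 102  98  89  93  96 101 102  90  93
   91  97  97  96]
 [ 98 102  90  95  95  97  97  94  94  97  97  95  96 104  98  97  94  98
  184  99  98  97]
 [121  97  93  97  90  97 101 101 103 110 135 161 184 206 207 205 206 206
  209 120 100  96]
 [206 163 202 202 204 199 202 202 205 199 198 196 194 165 130 101  72  71
  159  67  99 101]
 [209 152 165 132  78  72  71  70  73  65  75  66  69  97  97 100  98  95
  101  96  93  97]
 [157 100  87  92  92  95 102  95 100  99  98  90  92 100  95  96  94 104
   95 102 100  97]
 [ 96  93  92  92 100  96  99  98  97  95 100  97  92  94  91  99 100  91
   90  96  98  95]
 [100  98  96  96  97  95 101 105  99  94  92  95 100  96  95  96  95  95
   97  99  98  95]
 [ 92  95  93  98  97  97  99  97  99  93  90  96  92  95  90  98  94 101
   95 101  99  98]]
```

Request:
arm_command:
  rows:
    - [50, [0, -0.28, 0], [0, 0, -0.19]]
    - [50, [0, -0.28, -0.1], [0, 0, -0.19]]
    - [50, [0, -0.28, -0.2], [0, 0, -0.19]]
    - [50, [0, -0.28, -0.25], [0, 0, -0.19]]
    - [50, [0, -0.28, -0.25], [0, 0, -0.19]]

```text
time: 4.42
tool_pos: [0.4109, -0.2948, 0.027]
tool_rot: [-0.003, 0.999, 0.037, -0.003]
contact_force: [-0.5, 0.8, -0.4]
gripper_width: 0.588
grasp_force: 0.0
```

Run:
```python
from h import *
s=monitor.state();print(s['time'],s['tool_pos'],yaw(),s['gripper_width'],s['contact_force'])
```

```text
4.4167 [ 0.41087659 -0.29478614  0.02699069] -1.497032779281251 0.5882823355761079 [-0.49401961  0.79157389 -0.35300763]
```

Request:
arm_command:
  rows:
    - [50, [0, 0, -0.05], [0, 0, -0.016]]
    - [50, [0, 0, -0.083], [0, 0, -0.016]]
    - [50, [0.04, 0.002, -0.083], [0, 0, -0.016]]
    - [50, [0.08, 0.004, -0.083], [0, 0, -0.016]]
    - [50, [0.11, 0.005, -0.083], [0, 0, -0.016]]
    - [50, [0.14, 0.007, -0.083], [0, 0, -0.016]]
    - [50, [0.18, 0.009, -0.083], [0, 0, -0.016]]
    - [50, [0.22, 0.01, -0.083], [0, 0, -0.016]]
    - [50, [0.26, 0.012, -0.083], [0, 0, -0.016]]
    - [50, [0.3, 0.014, -0.083], [0, 0, -0.016]]
    - [50, [0.33, 0.016, -0.083], [0, 0, -0.016]]
    - [50, [0.35, 0.017, -0.083], [0, 0, -0.016]]

```text
time: 5.42
tool_pos: [0.5204, -0.2925, 0.0078]
tool_rot: [0.0, 1.0, 0.024, 0.0]
contact_force: [-6.9, -0.2, 7.3]
gripper_width: 0.587
grasp_force: 4.9
```

```bash
cat >> h.py <<'E'
def quad(f,mask,dims,z=.012):
    n,l,st,c=cv2.connectedComponentsWithStats(cv2.morphologyEx(mask.astype(np.uint8),cv2.MORPH_CLOSE,np.ones((5,5))))
    i=1+np.argmax(st[1:,4]); k=max(cv2.findContours((l==i).astype(np.uint8),cv2.RETR_EXTERNAL,cv2.CHAIN_APPROX_NONE)[0],key=len)[:,0]
    w=onz(f,k,z)[:,:2]; (c,sz,a)=cv2.minAreaRect((w*1e3).astype(np.float32))
    A=np.radians(a); A=(A+np.pi/4)%(np.pi/2)-np.pi/4
    return np.array(c)/1e3,np.array(sz).round(1),A
def find(f):
    h=cv2.cvtColor(f['color'],cv2.COLOR_RGB2HSV); H,Sa,V=[h[...,i].astype(int) for i in range(3)]
    u,v=np.meshgrid(np.arange(640),np.arange(480)); 
    P=bydepth(f,np.c_[u.ravel(),v.ravel()]).reshape(480,640,3)
    X,Y,Z=P[...,0],P[...,1],P[...,2]
    reg=(X>.38)&(X<.70)&(Y<.33)&(Y>-.4)&(Z<.03)
    green=reg&(H>45)&(H<85)&(Sa>80)
    pale=reg&(Sa<50)&(V>140)&(Y<.18)
    return green,pale,P
E
python3 - <<'E'
from h import *
s=monitor.state();print(s['time'],s['tool_pos'],yaw(),s['contact_force'])
f=grab('top');g,p,_=find(f);print(quad(f,g,0),quad(f,p,0));save(f,'pics/t2.png')
E
```

```text
5.4167 [ 0.52043802 -0.2925079   0.00781421] -1.5231082800098275 [-6.91251136 -0.24387418  7.28261181]
(array([ 0.48176843, -0.08109367]), array([90.6, 95.3]), np.float64(-0.2195386165670632)) (array([ 0.57447437, -0.26914984]), array([90.7, 88.1]), np.float64(0.05635731148436329))
```

View pics/t2.png

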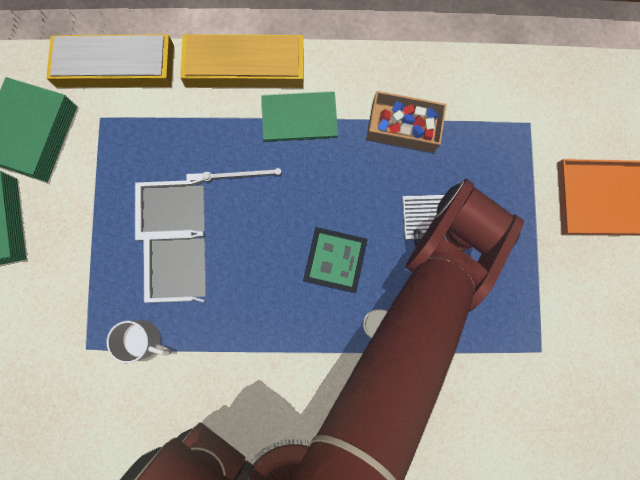

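Request:
arm_command:
  rows:
    - [50, [0.03, 0.001, 0.012], [0, 0, 0]]
    - [50, [0.06, 0.003, 0.012], [0, 0, 0]]
    - [50, [0.09, 0.004, 0.012], [0, 0, 0]]
    - [50, [0.12, 0.006, 0.012], [0, 0, 0]]
    - [50, [0.14, 0.006, 0.012], [0, 0, 0]]
    - [50, [0.145, 0.006, 0.012], [0, 0, 0]]
    - [50, [0.08, 0, 0.012], [0, 0, 0]]
    - [50, [0.0, 0, 0.2], [0, 0, 0.3]]
    - [50, [-0.1, -0.3, 0.3], [0, 0, 0.6]]
    - [50, [-0.1, -0.4, 0.3], [0, 0, 1]]
    - [50, [-0.1, -0.4, 0.3], [0, 0, 1]]
    - [50, [-0.1, -0.4, 0.3], [0, 0, 1]]

```text
time: 6.47
tool_pos: [0.4883, -0.4182, 0.1007]
tool_rot: [0.004, 0.944, 0.33, 0.001]
contact_force: [-0.2, -0.7, 1.1]
gripper_width: 0.589
grasp_force: 0.0
```

Run:
```python
from h import *
s=monitor.state();print(s['time'],s['tool_pos'],yaw(),s['contact_force'],s['joint_pos'].round(2))
for n in('top','scene'):
    f=grab(n);g,p,_=find(f);print(n,quad(f,p,0));save(f,f'pics/{n}3.png')
print('lane x at y',[(y,c2w(72,y)) for y in(-480,-275)])
```

```text
6.4667 [ 0.48833099 -0.41815052  0.10068201] -0.897618475734783 [-0.19219144 -0.66538514  1.14292369] [-0.82  0.2   1.68 -0.    1.26  0.08]
top (array([ 0.57913379, -0.2891908 ]), array([ 92.1, 130.7]), np.float64(0.048473206169508565))
scene (array([ 0.57933142, -0.28831689]), array([ 92. , 129.9]), np.float64(0.048712016817883064))
lane x at y [(-480, array([ 0.61344823, -0.28149247])), (-275, array([ 0.603612  , -0.07672859]))]
```

Request:
arm_command:
  rows:
    - [50, [0.02, 0.43, 0], [0, 0, -0.398]]
    - [50, [0.02, 0.43, 0], [0, 0, -0.398]]
    - [50, [0.02, 0.43, 0], [0, 0, -0.398]]
    - [50, [0.02, 0.43, 0], [0, 0, -0.398]]
    - [50, [0.02, 0.43, -0.15], [0, 0, -0.398]]
    - [50, [0.02, 0.43, -0.3], [0, 0, -0.398]]
    - [50, [0.02, 0.43, -0.3], [0, 0, -0.398]]
    - [50, [0.02, 0.43, -0.3], [0, 0, -0.398]]

```text
time: 7.23
tool_pos: [0.4915, -0.2794, 0.0023]
tool_rot: [-0.003, 1.0, 0.022, -0.004]
contact_force: [0.2, -0.9, 0.5]
gripper_width: 0.587
grasp_force: 0.0
```

```bash
cat >> h.py <<'E'
def st():
    s=monitor.state();print(round(s['time'],2),s['tool_pos'].round(4),round(float(yaw()),3),s['contact_force'].round(1),round(float(s['gripper_width']),2)); return s
E
python3 -c "from h import *;st()"
```

```text
7.23 [ 0.4915 -0.2794  0.0023] -1.526 [ 0.2 -0.9  0.5] 0.59
```

Request:
arm_command:
  rows:
    - [50, [0, 0, 0], [0, 0, 0]]
    - [50, [0, 0, 0], [0, 0, 0]]

```text
time: 7.4
tool_pos: [0.4963, -0.2841, 0.0093]
tool_rot: [0.001, 1.0, 0.022, 0.001]
contact_force: [0.1, -0.3, 0.2]
gripper_width: 0.585
grasp_force: 0.0
```

Request:
arm_command:
  rows:
    - [50, [0.02, -0.016, -0.012], [0, 0, 0.001]]
    - [50, [0.04, -0.016, -0.022], [0, 0, 0.001]]
    - [50, [0.06, -0.015, -0.026], [0, 0, 0.001]]
    - [50, [0.08, -0.014, -0.026], [0, 0, 0.001]]
    - [50, [0.1, -0.013, -0.026], [0, 0, 0.001]]
    - [50, [0.12, -0.012, -0.026], [0, 0, 0.001]]
    - [50, [0.14, -0.011, -0.026], [0, 0, 0.001]]
    - [50, [0.16, -0.01, -0.026], [0, 0, 0.001]]
    - [50, [0.18, -0.009, -0.026], [0, 0, 0.001]]
    - [50, [0.2, -0.008, -0.026], [0, 0, 0.001]]
    - [50, [0.203, -0.008, -0.026], [0, 0, 0.001]]

```text
time: 8.32
tool_pos: [0.5569, -0.2855, -0.0008]
tool_rot: [0.0, 1.0, 0.024, 0.001]
contact_force: [-1.8, -0.2, 1.7]
gripper_width: 0.588
grasp_force: 1.2
```

Request:
arm_command:
  rows:
    - [50, [-0.08, 0, 0], [0, 0, 0]]
    - [50, [-0.12, 0, 0.1], [0, 0, 0.05]]
    - [50, [-0.12, -0.1, 0.22], [0, 0, 0.1]]
    - [50, [-0.1, -0.3, 0.22], [0, 0, 0.2]]
    - [50, [0, -0.36, 0.22], [0, 0, 1]]
    - [50, [0.1, -0.36, 0.22], [0, 0, 1]]
    - [50, [0.2, -0.36, 0.22], [0, 0, 1]]
    - [50, [0.2, -0.36, 0.22], [0, 0, 1]]
    - [50, [0.2, -0.36, 0.22], [0, 0, 1]]
    - [50, [0.2, -0.36, 0.22], [0, 0, 1]]
    - [50, [0.2, -0.36, 0.22], [0, 0, 1]]
    - [50, [0.2, -0.36, 0.22], [0, 0, 1]]

```text
time: 9.32
tool_pos: [0.6166, -0.3933, 0.0646]
tool_rot: [0.0, 0.785, 0.619, 0.001]
contact_force: [-0.1, -0.2, -0.5]
gripper_width: 0.587
grasp_force: 0.0
```

Run:
```python
from h import *
st()
for n in('top','scene'):
    f=grab(n);g,p,_=find(f);print(n,quad(f,p,0))
```

```text
9.32 [ 0.6166 -0.3933  0.0646] -0.235 [-0.1 -0.2 -0.5] 0.59
top (array([ 0.61408008, -0.28710022]), array([ 92. , 130.4]), np.float64(0.04793686217072346))
scene (array([ 0.6143382 , -0.28592529]), array([ 92. , 129.8]), np.float64(0.04647754143952254))
```

Request:
arm_command:
  rows:
    - [50, [0.006, 0, -0.05], [0, 0, 0.18]]
    - [50, [0.006, 0, -0.1], [0, 0, 0.18]]
    - [50, [0.006, 0, -0.14], [0, 0, 0.18]]
    - [50, [0.006, 0, -0.17], [0, 0, 0.18]]
    - [50, [0.006, 0, -0.19], [0, 0, 0.18]]
    - [50, [0.006, 0, -0.205], [0, 0, 0.18]]
    - [50, [0.006, 0, -0.21], [0, 0, 0.18]]
    - [50, [0.006, 0, -0.21], [0, 0, 0.18]]

```text
time: 10.08
tool_pos: [0.6176, -0.3936, 0.0021]
tool_rot: [0.0, 0.693, 0.721, 0.0]
contact_force: [0.5, 0.1, -0.2]
gripper_width: 0.585
grasp_force: 0.0
```

```bash
python3 -c "
from h import *;st()
for y in (-.39,-.3,-.2,-.1,0,.1,.18):
  k=(y-CT[1]-.072*np.sin(TH))/np.cos(TH);print(y,c2w(72,k*1e3),round(k*1e3,1))"
```

```text
10.08 [ 0.6176 -0.3936  0.0021] 0.04 [ 0.5  0.1 -0.2] 0.58
-0.39 [ 0.61866059 -0.39      ] -588.6
-0.3 [ 0.61433727 -0.3       ] -498.5
-0.2 [ 0.60953358 -0.2       ] -398.4
-0.1 [ 0.60472989 -0.1       ] -298.3
0 [0.5999262 0.       ] -198.2
0.1 [0.59512251 0.1       ] -98.1
0.18 [0.59127956 0.18      ] -18.0
```

Request:
arm_command:
  rows:
    - [50, [0.003, 0.03, 0], [0, 0, 0.005]]
    - [50, [0.001, 0.07, 0], [0, 0, 0.005]]
    - [50, [-0.001, 0.1, 0], [0, 0, 0.005]]
    - [50, [-0.003, 0.14, 0], [0, 0, 0.005]]
    - [50, [-0.005, 0.18, 0], [0, 0, 0.005]]
    - [50, [-0.007, 0.23, 0], [0, 0, 0.005]]
    - [50, [-0.009, 0.28, 0], [0, 0, 0.005]]
    - [50, [-0.012, 0.33, 0], [0, 0, 0.005]]
    - [50, [-0.014, 0.38, 0], [0, 0, 0.005]]
    - [50, [-0.017, 0.43, 0], [0, 0, 0.005]]
    - [50, [-0.019, 0.48, 0], [0, 0, 0.005]]
    - [50, [-0.022, 0.53, 0], [0, 0, 0.005]]

```text
time: 11.08
tool_pos: [0.6112, -0.2334, 0.0027]
tool_rot: [0.001, 0.69, 0.724, 0.0]
contact_force: [0.4, -4.5, 3.6]
gripper_width: 0.59
grasp_force: 2.1
```

Run:
```python
from h import *
st()
for n in('top','scene'):
    f=grab(n);g,p,_=find(f);print(n,quad(f,p,0));save(f,f'pics/{n}5.png')
```

```text
11.08 [ 0.6112 -0.2334  0.0027] 0.049 [ 0.4 -4.5  3.6] 0.59
top (array([ 0.60718304, -0.14884579]), array([ 91.8, 111.3]), np.float64(0.04989481404296048))
scene (array([ 0.60731049, -0.15129544]), array([ 92.1, 128.4]), np.float64(0.052807767159721575))
```

Request:
arm_command:
  rows:
    - [50, [-0.003, 0.055, 0], [0, 0, 0]]
    - [50, [-0.005, 0.11, 0], [0, 0, 0]]
    - [50, [-0.008, 0.165, 0], [0, 0, 0]]
    - [50, [-0.011, 0.22, 0], [0, 0, 0]]
    - [50, [-0.013, 0.275, 0], [0, 0, 0]]
    - [50, [-0.016, 0.33, 0], [0, 0, 0]]
    - [50, [-0.018, 0.385, 0], [0, 0, 0]]
    - [50, [-0.021, 0.44, 0], [0, 0, 0]]
    - [50, [-0.024, 0.495, 0], [0, 0, 0]]
    - [50, [-0.026, 0.55, 0], [0, 0, 0]]
    - [50, [-0.029, 0.605, 0], [0, 0, 0]]
    - [50, [-0.032, 0.65, 0], [0, 0, 0]]

```text
time: 12.18
tool_pos: [0.6005, -0.0373, 0.0017]
tool_rot: [-0.001, 0.689, 0.724, -0.0]
contact_force: [0.3, -1.7, -1.4]
gripper_width: 0.587
grasp_force: 0.8
```

Run:
```python
from h import *
s=st()
for n in('top','scene'):
    f=grab(n);g,p,_=find(f);p&=(_[...,1]<.12)&(_[...,0]<.645);print(n,quad(f,p,0),'pal',quad(f,g,0));save(f,f'pics/{n}6.png')
```

```text
12.18 [ 0.6005 -0.0373  0.0017] 0.05 [ 0.3 -1.7 -1.4] 0.59
top (array([0.59606238, 0.07382069]), array([91.9, 61.2]), np.float64(0.015595501512125742)) pal (array([ 0.47681821, -0.10264333]), array([46.3, 94.7]), np.float64(-0.22251256855635493))
scene (array([0.59722137, 0.04355862]), array([ 92.2, 128.6]), np.float64(0.046876249944221016)) pal (array([ 0.50747546, -0.11474341]), array([99. , 45.6]), np.float64(0.5601579186736068))
```

Request:
arm_command:
  rows:
    - [50, [0.0, 0.055, 0], [0, 0, 0]]
    - [50, [-0.002, 0.11, 0], [0, 0, 0]]
    - [50, [-0.005, 0.165, 0], [0, 0, 0]]
    - [50, [-0.008, 0.22, 0], [0, 0, 0]]
    - [50, [-0.01, 0.275, 0], [0, 0, 0]]
    - [50, [-0.013, 0.33, 0], [0, 0, 0]]
    - [50, [-0.015, 0.385, 0], [0, 0, 0]]
    - [50, [-0.018, 0.44, 0], [0, 0, 0]]
    - [50, [-0.021, 0.495, 0], [0, 0, 0]]
    - [50, [-0.023, 0.55, 0], [0, 0, 0]]
    - [50, [-0.026, 0.605, 0], [0, 0, 0]]
    - [50, [-0.029, 0.65, 0], [0, 0, 0]]

```text
time: 13.28
tool_pos: [0.5927, 0.1558, 0.0023]
tool_rot: [0.0, 0.69, 0.724, -0.0]
contact_force: [1.4, -3.0, -0.1]
gripper_width: 0.581
grasp_force: 1.2
```

Request:
arm_command:
  rows:
    - [50, [-0.001, 0.025, 0], [0, 0, 0]]
    - [50, [-0.002, 0.05, 0], [0, 0, 0]]
    - [50, [-0.003, 0.065, 0], [0, 0, 0]]
    - [50, [-0.004, 0.075, 0], [0, 0, 0]]
    - [50, [-0.004, 0.08, 0], [0, 0, 0]]
    - [50, [-0.004, 0.085, 0], [0, 0, 0]]

```text
time: 13.78
tool_pos: [0.5915, 0.1805, 0.0022]
tool_rot: [0.0, 0.69, 0.724, -0.0]
contact_force: [0.4, -3.5, 2.1]
gripper_width: 0.585
grasp_force: 1.6
```

Smooth so far; creep on until the stop is felt.

Request:
arm_command:
  rows:
    - [50, [0, 0.008, 0], [0, 0, 0]]
    - [50, [-0.001, 0.014, 0], [0, 0, 0]]
    - [50, [-0.001, 0.019, 0], [0, 0, 0]]
    - [50, [-0.001, 0.023, 0], [0, 0, 0]]
    - [50, [-0.001, 0.023, 0], [0, 0, 0]]

```text
time: 14.2
tool_pos: [0.5913, 0.1867, 0.0022]
tool_rot: [0.001, 0.689, 0.724, -0.001]
contact_force: [0.1, -6.8, 2.7]
gripper_width: 0.585
grasp_force: 3.5
```

Run:
```python
from h import *
s=st()
f=grab('scene');im=cv2.cvtColor(f['color'],cv2.COLOR_RGB2BGR)
cv2.imwrite('pics/a7.png',cv2.resize(im[190:310,370:490],None,fx=5,fy=5,interpolation=cv2.INTER_CUBIC))
```

```text
14.2 [0.5913 0.1867 0.0022] 0.049 [ 0.1 -6.8  2.7] 0.59
```

View pics/a7.png

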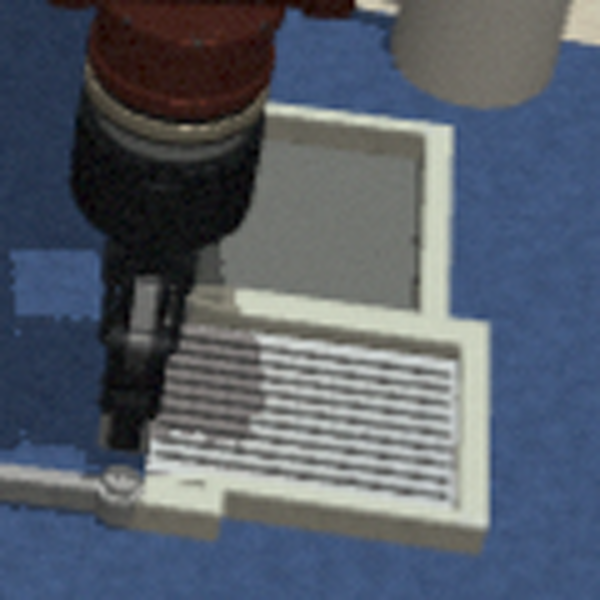

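The plate lies in the narrow bay, its end at crop x≈458 almost against the stop. I'll keep creeping until the force rises.

Request:
arm_command:
  rows:
    - [50, [0, 0.004, 0], [0, 0, 0]]
    - [50, [0, 0.008, 0], [0, 0, 0]]
    - [50, [0, 0.01, 0], [0, 0, 0]]
    - [50, [0, 0.01, 0], [0, 0, 0]]

```text
time: 14.58
tool_pos: [0.5915, 0.1869, 0.0023]
tool_rot: [0.003, 0.689, 0.724, -0.003]
contact_force: [0.4, -16.5, 3.7]
gripper_width: 0.586
grasp_force: 8.1
```

Request:
arm_command:
  rows:
    - [50, [0, 0.005, 0], [0, 0, 0]]
    - [50, [0, 0.008, 0], [0, 0, 0]]
    - [50, [0, 0.008, 0], [0, 0, 0]]
    - [50, [0, -0.06, 0], [0, 0, 0]]
    - [50, [0, -0.1, 0.1], [0, 0, 0]]
    - [50, [-0.1, -0.2, 0.22], [0, 0, -0.17]]
    - [50, [-0.2, -0.32, 0.22], [0, 0, -0.17]]
    - [50, [-0.4, -0.9, 0.22], [0, 0, -0.17]]
    - [50, [-0.4, -0.95, 0.22], [0, 0, -0.17]]
    - [50, [-0.4, -0.95, 0.22], [0, 0, -0.17]]
    - [50, [-0.4, -0.95, 0.22], [0, 0, -0.17]]
    - [50, [-0.4, -0.95, 0.22], [0, 0, -0.17]]

```text
time: 15.58
tool_pos: [0.4719, -0.09, 0.0681]
tool_rot: [-0.0, 0.78, 0.626, 0.001]
contact_force: [-0.1, -1.0, 0.6]
gripper_width: 0.585
grasp_force: 0.0
```

Run:
```python
from h import *
s=st()
for n in('top','scene'):
    f=grab(n);g,p,P=find(f);save(f,f'pics/{n}8.png')
    h=cv2.cvtColor(f['color'],cv2.COLOR_RGB2HSV)
    m=(h[...,1]<50)&(h[...,2]>170)&(P[...,1]>.19)&(P[...,1]<.32)&(P[...,0]>.545)&(P[...,0]<.63)&(P[...,2]<.0165)
    c,sz,a=quad(f,m,0);print(n,'pal',quad(f,g,0),'hsC',((c-CT)@CR*1e3).round(1),sz,a)
```

```text
15.58 [ 0.4719 -0.09    0.0681] -0.218 [-0.1 -1.   0.6] 0.58
top pal (array([ 0.45510928, -0.06339941]), array([38.5, 34.7]), np.float64(-0.237477270195674)) hsC [71.6 60.9] [ 85.4 122.8] 0.006583851762583026
scene pal (array([ 0.48944958, -0.07701151]), array([110.5, 114.3]), np.float64(-0.1996344168959201)) hsC [71.3 62. ] [ 88.8 120.9] 0.05388783710693845
```

Request:
arm_command:
  rows:
    - [50, [-0.01, -0.13, 0], [0, 0, 0]]
    - [50, [-0.028, -0.25, 0], [0, 0, 0]]
    - [50, [-0.028, -0.25, -0.05], [0, 0, 0]]
    - [50, [-0.028, -0.25, -0.1], [0, 0, 0]]
    - [50, [-0.028, -0.25, -0.15], [0, 0, 0]]
    - [50, [-0.028, -0.25, -0.19], [0, 0, 0]]
    - [50, [-0.028, -0.25, -0.21], [0, 0, 0]]
    - [50, [-0.028, -0.25, -0.22], [0, 0, 0]]
    - [50, [-0.028, -0.25, -0.22], [0, 0, 0]]

```text
time: 16.43
tool_pos: [0.4642, -0.1636, 0.0014]
tool_rot: [-0.001, 0.78, 0.626, -0.0]
contact_force: [0.1, 0.0, -0.4]
gripper_width: 0.586
grasp_force: 0.0
```

```bash
cat > path.py <<'E'
from h import *
# pallet path: centre & yaw vs s -> TCP (pallet rear contact, 67 mm behind centre)
def path(c,segs,ds=.001):
    out=[];s=0;c=np.array(c,float)
    for L,a0,a1 in segs:
        n=int(L/ds)
        for i in range(n):
            a=a0+(a1-a0)*(i+.5)/n; c=c+ds*np.array([-np.sin(a),np.cos(a)]); s+=ds
            out.append((s,*c,a,c[0]+.067*np.sin(a),c[1]-.067*np.cos(a)))
    return np.array(out)
E
python3 - <<'E'
from path import *
s=st();p=path((.4815,-.0815),[(.005,-.218,-.218),(.07,-.218,.2),(.05,.2,.2),(.04,.2,.048)])
for q in p[4::10]: print((q[0]*1e3).round(),q[1:4].round(4),'units',units(s['tool_pos'][:2],q[4:6]),'turn',((q[3]-yaw())/1.5708).round(3))
print(p[-1].round(4))
f=grab('scene');g,_,P=find(f);g&=(P[...,1]<.1)&(P[...,0]<.6);print(quad(f,g,0))
E
```

```text
16.43 [ 0.4642 -0.1636  0.0014] -0.218 [ 0.1  0.  -0.4] 0.59
5.0 [ 0.4826 -0.0766 -0.218 ] units [0.013, 0.072] turn -0.0
15.0 [ 0.4845 -0.0668 -0.1613] units [0.032, 0.102] turn 0.036
25.0 [ 0.4857 -0.0569 -0.1016] units [0.049, 0.134] turn 0.074
35.0 [ 0.4864 -0.0469 -0.0418] units [0.065, 0.166] turn 0.112
45.0 [ 0.4865 -0.0369  0.0179] units [0.078, 0.199] turn 0.15
55.0 [ 0.486  -0.0269  0.0776] units [0.09, 0.233] turn 0.188
65.0 [ 0.4849 -0.017   0.1373] units [0.1, 0.268] turn 0.226
75.0 [ 0.4832 -0.0071  0.197 ] units [0.107, 0.303] turn 0.264
85.0 [0.4812 0.0027 0.2   ] units [0.101, 0.335] turn 0.266
95.0 [0.4792 0.0125 0.2   ] units [0.094, 0.368] turn 0.266
105.0 [0.4772 0.0223 0.2   ] units [0.088, 0.401] turn 0.266
115.0 [0.4753 0.0321 0.2   ] units [0.081, 0.433] turn 0.266
125.0 [0.4733 0.0419 0.2   ] units [0.075, 0.466] turn 0.266
135.0 [0.4715 0.0517 0.1639] units [0.061, 0.497] turn 0.243
145.0 [0.47   0.0616 0.1259] units [0.048, 0.529] turn 0.219
155.0 [0.469  0.0716 0.0879] units [0.036, 0.562] turn 0.194
165.0 [0.4683 0.0815 0.0499] units [0.025, 0.594] turn 0.17
[0.165  0.4683 0.0815 0.0499 0.4717 0.0146]
(array([ 0.48994806, -0.07580002]), array([106.5, 114.4]), np.float64(-0.21094139993606964))
```

Request:
arm_command:
  rows:
    - [50, [0.006, 0.03, 0], [0, 0, 0]]
    - [50, [0.012, 0.06, 0], [0, 0, 0]]
    - [50, [0.015, 0.075, 0], [0, 0, 0]]
    - [50, [0.032, 0.102, 0], [0, 0, 0.036]]
    - [50, [0.049, 0.134, 0], [0, 0, 0.074]]
    - [50, [0.065, 0.166, 0], [0, 0, 0.112]]
    - [50, [0.078, 0.199, 0], [0, 0, 0.15]]
    - [50, [0.09, 0.233, 0], [0, 0, 0.188]]
    - [50, [0.1, 0.268, 0], [0, 0, 0.226]]
    - [50, [0.107, 0.303, 0], [0, 0, 0.264]]
    - [50, [0.101, 0.335, 0], [0, 0, 0.266]]

```text
time: 17.4
tool_pos: [0.496, -0.0632, 0.003]
tool_rot: [0.001, 0.632, 0.775, 0.0]
contact_force: [0.5, -2.8, 1.6]
gripper_width: 0.585
grasp_force: 1.5
```

Run:
```python
from h import *
s=st()
for n in('top','scene'):
    f=grab(n);save(f,f'pics/{n}9.png');g,_,P=find(f);g&=(P[...,1]<.15)&(P[...,0]<.6);print(n,quad(f,g,0))
im=cv2.imread('pics/scene9.png');cv2.imwrite('pics/a9.png',cv2.resize(im[150:290,260:440],None,fx=4,fy=4,interpolation=cv2.INTER_CUBIC))
```

```text
17.4 [ 0.496  -0.0632  0.003 ] 0.202 [ 0.5 -2.8  1.6] 0.58
top (array([0.47736838, 0.0229882 ]), array([93.1, 47.7]), np.float64(0.19956224523037913))
scene (array([0.48900613, 0.00482902]), array([116.3,  98. ]), np.float64(0.18836631600768605))
```

View pics/a9.png

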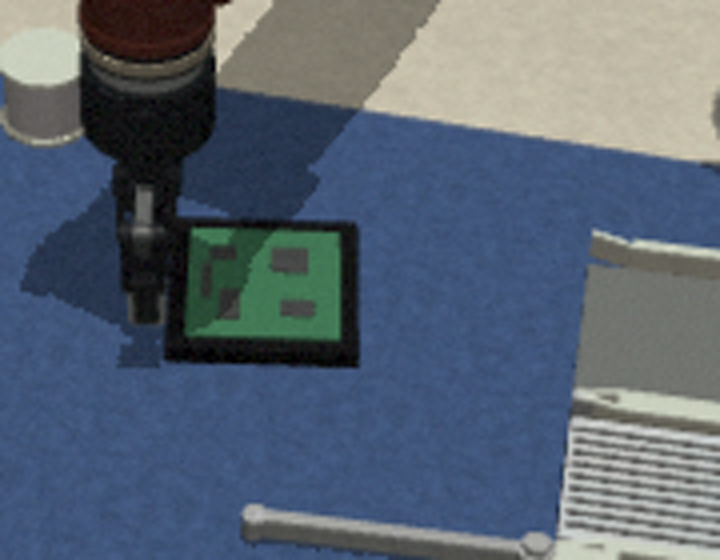

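The pallet is square against both fingers at yaw ≈0.2, with its rear edge at crop x≈170. Continuing the S-curve.

Run:
```python
from path import *
s=st();p=path((s['tool_pos'][0]-.067*np.sin(.202),s['tool_pos'][1]+.067*np.cos(.202)),[(.042,.2,.2),(.04,.2,.048),(.05,.048,.048)])
for q in p[10::11]: print((q[0]*1e3).round(),q[1:4].round(4),'C',((q[1:3]-CT)@CR*1e3).round(1),'units',units(s['tool_pos'][:2],q[4:6]),'turn',((q[3]-yaw())/1.5708).round(3))
```

```text
17.5 [ 0.4944 -0.0623  0.0022] 0.2 [ 0.1 -0.1  0.5] 0.59
11.0 [0.4788 0.0141 0.2   ] C [ -48.3 -178.3] units [-0.008, 0.036] turn -0.0
22.0 [0.4766 0.0249 0.2   ] C [ -50.  -167.4] units [-0.015, 0.072] turn -0.0
33.0 [0.4744 0.0357 0.2   ] C [ -51.6 -156.5] units [-0.022, 0.108] turn -0.0
44.0 [0.4722 0.0465 0.1943] C [ -53.3 -145.6] units [-0.031, 0.143] turn -0.004
55.0 [0.4704 0.0573 0.1525] C [ -54.7 -134.7] units [-0.046, 0.178] turn -0.03
66.0 [0.4689 0.0682 0.1107] C [ -55.6 -123.8] units [-0.06, 0.213] turn -0.057
77.0 [0.468  0.0792 0.0689] C [ -56.  -112.8] units [-0.073, 0.249] turn -0.084
88.0 [0.4674 0.0901 0.048 ] C [ -56.  -101.8] units [-0.079, 0.285] turn -0.097
99.0 [0.4669 0.1011 0.048 ] C [-56.  -90.8] units [-0.081, 0.322] turn -0.097
110.0 [0.4664 0.1121 0.048 ] C [-56.  -79.8] units [-0.083, 0.358] turn -0.097
121.0 [0.4658 0.1231 0.048 ] C [-56.  -68.8] units [-0.085, 0.395] turn -0.097
132.0 [0.4653 0.1341 0.048 ] C [-56.  -57.8] units [-0.086, 0.432] turn -0.097
```

Lands within 2 mm of the lane.

Request:
arm_command:
  rows:
    - [50, [-0.008, 0.036, 0], [0, 0, 0]]
    - [50, [-0.014, 0.072, 0], [0, 0, 0]]
    - [50, [-0.019, 0.1, 0], [0, 0, 0]]
    - [50, [-0.029, 0.143, 0], [0, 0, -0.004]]
    - [50, [-0.044, 0.178, 0], [0, 0, -0.03]]
    - [50, [-0.058, 0.213, 0], [0, 0, -0.057]]
    - [50, [-0.071, 0.249, 0], [0, 0, -0.084]]
    - [50, [-0.077, 0.285, 0], [0, 0, -0.097]]
    - [50, [-0.079, 0.31, 0], [0, 0, -0.097]]
    - [50, [-0.079, 0.32, 0], [0, 0, -0.097]]

```text
time: 18.33
tool_pos: [0.4706, 0.0331, 0.0021]
tool_rot: [0.0, 0.69, 0.724, -0.0]
contact_force: [-0.5, -3.3, 1.6]
gripper_width: 0.588
grasp_force: 1.5
```

Run:
```python
from h import *
s=st()
for n in('top','scene'):
    f=grab(n);save(f,f'pics/{n}10.png');g,_,P=find(f);g&=(P[...,1]<.2)&(P[...,0]<.6);c,z,a=quad(f,g,0);print(n,z,a,((c-CT)@CR*1e3).round(1))
print('tcp C',((s['tool_pos'][:2]-CT)@CR*1e3).round(1))
```

```text
18.33 [0.4706 0.0331 0.0021] 0.049 [-0.5 -3.3  1.6] 0.59
top [30.9 51.5] 0.008999253046757527 [ -87.5 -111.5]
scene [121.2 108.7] 0.08905086375385363 [-50.8 -94.7]
tcp C [ -55.6 -158.9]
```

Request:
arm_command:
  rows:
    - [50, [-0.002, 0.035, 0], [0, 0, 0]]
    - [50, [-0.003, 0.07, 0], [0, 0, 0]]
    - [50, [-0.005, 0.105, 0], [0, 0, 0]]
    - [50, [-0.007, 0.14, 0], [0, 0, 0]]
    - [50, [-0.008, 0.175, 0], [0, 0, 0]]
    - [50, [-0.01, 0.21, 0], [0, 0, 0]]
    - [50, [-0.012, 0.245, 0], [0, 0, 0]]
    - [50, [-0.013, 0.28, 0], [0, 0, 0]]
    - [50, [-0.015, 0.315, 0], [0, 0, 0]]
    - [50, [-0.016, 0.33, 0], [0, 0, 0]]
    - [50, [-0.016, 0.335, 0], [0, 0, 0]]

```text
time: 19.35
tool_pos: [0.4659, 0.1336, 0.002]
tool_rot: [-0.0, 0.69, 0.724, -0.0]
contact_force: [-0.2, -2.0, -0.4]
gripper_width: 0.588
grasp_force: 0.9
```

Run:
```python
from h import *
s=st()
f=grab('scene');im=cv2.cvtColor(f['color'],cv2.COLOR_RGB2BGR);print('tcp C',((s['tool_pos'][:2]-CT)@CR*1e3).round(1))
cv2.imwrite('pics/a11.png',cv2.resize(im[180:310,360:490],None,fx=4.6,fy=4.6,interpolation=cv2.INTER_CUBIC))
```

```text
19.35 [0.4659 0.1336 0.002 ] 0.049 [-0.2 -2.  -0.4] 0.59
tcp C [-55.4 -58.3]
```

View pics/a11.png

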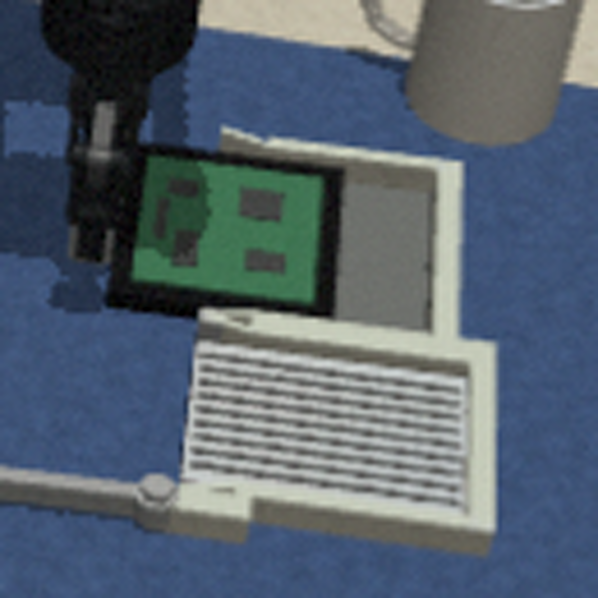

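The pallet is in the wide bay, straight between the walls. Push it home; the heat-sink looks square and home.

Request:
arm_command:
  rows:
    - [50, [-0.002, 0.035, 0], [0, 0, 0]]
    - [50, [-0.003, 0.07, 0], [0, 0, 0]]
    - [50, [-0.005, 0.1, 0], [0, 0, 0]]
    - [50, [-0.006, 0.125, 0], [0, 0, 0]]
    - [50, [-0.007, 0.14, 0], [0, 0, 0]]
    - [50, [-0.007, 0.15, 0], [0, 0, 0]]
    - [50, [-0.007, 0.157, 0], [0, 0, 0]]
    - [50, [-0.008, 0.163, 0], [0, 0, 0]]
    - [50, [-0.008, 0.168, 0], [0, 0, 0]]
    - [50, [-0.008, 0.168, 0], [0, 0, 0]]

```text
time: 20.23
tool_pos: [0.4643, 0.1804, 0.0021]
tool_rot: [0.002, 0.69, 0.724, -0.002]
contact_force: [-0.4, -11.9, 1.5]
gripper_width: 0.587
grasp_force: 6.3
```

Request:
arm_command:
  rows:
    - [50, [0, 0.006, 0], [0, 0, 0]]
    - [50, [0, 0.01, 0], [0, 0, 0]]
    - [50, [0, 0.01, 0], [0, 0, 0]]
    - [50, [0, -0.05, 0], [0, 0, 0]]
    - [0, [0, -0.1, 0.1], [0, 0, 0]]
    - [0, [0.1, -0.3, 0.25], [0, 0, 0]]
    - [0, [0.78, -0.38, 0.25], [0, 0, 0]]
    - [0, [0.78, -0.38, 0.25], [0, 0, 0]]
    - [0, [0.78, -0.38, 0.25], [0, 0, 0]]
    - [0, [0.78, -0.38, 0.25], [0, 0, 0]]
    - [0, [0.78, -0.38, 0.25], [0, 0, 0]]
    - [0, [0.78, -0.38, 0.25], [0, 0, 0]]

```text
time: 21.23
tool_pos: [0.7026, 0.0675, 0.0782]
tool_rot: [0.002, 0.691, 0.723, 0.002]
contact_force: [0.2, 0.5, 0.6]
gripper_width: -0.001
grasp_force: 0.0
```

Run:
```python
from h import *
s=st()
def hp(phi,r,side,extra=0):
    u=np.array([-np.cos(phi),-np.sin(phi)]);n=np.array([-np.sin(phi),np.cos(phi)])
    d=4+14.5*abs(n[0])+11*abs(n[1])+extra
    return c2w(*(np.array([136,-11])+r*u+side*d*n))
a=hp(1.57,115,-1,12);print('start',a,units(s['tool_pos'][:2],a))
for p in np.linspace(1.57,0,15): print(p.round(2),units(a,hp(p,115,-1)))
f=grab('scene');save(f,'pics/scene12.png')
f=grab('top');save(f,'pics/top12.png')
im=cv2.imread('pics/top12.png');cv2.imwrite('pics/a12.png',cv2.resize(im[160:310,125:285],None,fx=4,fy=4,interpolation=cv2.INTER_CUBIC))
```

```text
21.23 [0.7026 0.0675 0.0782] 0.045 [0.2 0.5 0.6] -0.0
start [0.69077233 0.07660585] [-0.039, 0.03]
1.57 [-0.04, -0.002]
1.46 [-0.079, -0.009]
1.35 [-0.12, -0.011]
1.23 [-0.161, -0.01]
1.12 [-0.202, -0.003]
1.01 [-0.244, 0.008]
0.9 [-0.284, 0.024]
0.78 [-0.323, 0.045]
0.67 [-0.36, 0.071]
0.56 [-0.394, 0.101]
0.45 [-0.425, 0.136]
0.34 [-0.451, 0.175]
0.22 [-0.473, 0.217]
0.11 [-0.489, 0.263]
0.0 [-0.5, 0.31]
```

View pics/a12.png

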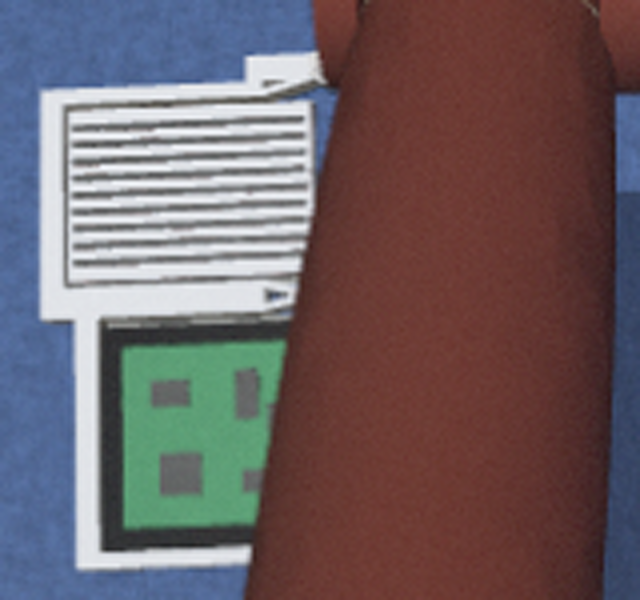

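Both plates sit square against their back stops (crop x≈65 for the plate, x≈102 for the pallet). Now descend outside the hasp.

Request:
arm_command:
  rows:
    - [0, [-0.03, 0.03, 0], [0, 0, 0]]
    - [0, [-0.03, 0.03, -0.06], [0, 0, 0]]
    - [0, [-0.03, 0.03, -0.12], [0, 0, 0]]
    - [0, [-0.03, 0.03, -0.17], [0, 0, 0]]
    - [0, [-0.03, 0.03, -0.21], [0, 0, 0]]
    - [0, [-0.03, 0.03, -0.23], [0, 0, 0]]
    - [0, [-0.03, 0.03, -0.235], [0, 0, 0]]
    - [0, [-0.03, 0.03, -0.235], [0, 0, 0]]

```text
time: 22.0
tool_pos: [0.6883, 0.0783, 0.0062]
tool_rot: [-0.0, 0.69, 0.724, -0.0]
contact_force: [-0.5, 0.2, 0.9]
gripper_width: -0.001
grasp_force: 0.0
```

Request:
arm_command:
  rows:
    - [0, [-0.032, -0.008, 0], [0, 0, 0]]
    - [0, [-0.071, -0.015, 0], [0, 0, 0]]
    - [0, [-0.112, -0.017, 0], [0, 0, 0]]
    - [0, [-0.153, -0.016, 0], [0, 0, 0]]
    - [0, [-0.194, -0.009, 0], [0, 0, 0]]
    - [0, [-0.236, 0.002, 0], [0, 0, 0]]
    - [0, [-0.276, 0.018, 0], [0, 0, 0]]
    - [0, [-0.315, 0.039, 0], [0, 0, 0]]
    - [0, [-0.352, 0.065, 0], [0, 0, 0]]
    - [0, [-0.386, 0.095, 0], [0, 0, 0]]
    - [0, [-0.417, 0.13, 0], [0, 0, 0]]
    - [0, [-0.443, 0.169, 0], [0, 0, 0]]

```text
time: 23.0
tool_pos: [0.5554, 0.1296, 0.007]
tool_rot: [0.0, 0.69, 0.724, 0.0]
contact_force: [0.4, 0.2, -0.5]
gripper_width: 0.003
grasp_force: 0.4
```

Request:
arm_command:
  rows:
    - [0, [-0.012, 0.025, 0], [0, 0, 0]]
    - [0, [-0.022, 0.05, 0], [0, 0, 0]]
    - [0, [-0.033, 0.075, 0], [0, 0, 0]]
    - [0, [-0.038, 0.095, 0], [0, 0, 0]]
    - [0, [-0.044, 0.115, 0], [0, 0, 0]]
    - [0, [-0.049, 0.13, 0], [0, 0, 0]]
    - [0, [-0.049, 0.135, 0], [0, 0, 0]]

```text
time: 23.58
tool_pos: [0.5409, 0.1699, 0.0064]
tool_rot: [-0.0, 0.69, 0.724, -0.0]
contact_force: [-0.2, -0.9, -0.2]
gripper_width: -0.003
grasp_force: 0.3
```

Request:
arm_command:
  rows:
    - [0, [0, 0.005, 0], [0, 0, 0]]
    - [0, [0, 0.01, 0], [0, 0, 0]]
    - [0, [0, 0.013, 0], [0, 0, 0]]
    - [0, [0, 0.016, 0], [0, 0, 0]]
    - [0, [0, 0.016, 0], [0, 0, 0]]

```text
time: 24.0
tool_pos: [0.5409, 0.1704, 0.0064]
tool_rot: [0.002, 0.69, 0.724, -0.003]
contact_force: [-1.2, -13.1, 4.6]
gripper_width: -0.002
grasp_force: 6.7
```

Request:
arm_command:
  rows:
    - [0, [0, 0.006, 0], [0, 0, 0]]
    - [0, [0, 0.006, 0], [0, 0, 0]]
    - [0, [0, -0.05, 0], [0, 0, 0]]
    - [0, [0, -0.1, 0], [0, 0, 0]]
    - [0, [0, -0.2, 0.1], [0, 0, 0]]
    - [0, [0, -0.3, 0.3], [0, 0, 0]]
    - [0, [0, -0.98, 0.6], [0, 0, 0]]
    - [0, [0, -0.98, 0.6], [0, 0, 0]]
    - [0, [0, -0.98, 0.6], [0, 0, 0]]
    - [0, [0, -0.98, 0.6], [0, 0, 0]]
    - [0, [0, -0.98, 0.6], [0, 0, 0]]
    - [0, [0, -0.98, 0.6], [0, 0, 0]]

```text
time: 25.0
tool_pos: [0.5411, -0.1225, 0.1883]
tool_rot: [0.001, 0.691, 0.723, 0.0]
contact_force: [0.7, -1.1, -0.1]
gripper_width: 0.003
grasp_force: 0.0
```

Run:
```python
from h import *
st();f=grab('top');save(f,'pics/top13.png');np.save('/tmp/t13.npy',f,allow_pickle=True)
im=cv2.imread('pics/top13.png');cv2.imwrite('pics/a13.png',cv2.resize(im[165:315,120:250],None,fx=4,fy=4,interpolation=cv2.INTER_CUBIC))
print(np.abs(im.astype(int)-cv2.imread('pics/top0.png')).max(2)[300:360,100:180].mean())
```

```text
25.0 [ 0.5411 -0.1225  0.1883] 0.046 [ 0.7 -1.1 -0.1] 0.0
17.186458333333334
```

View pics/a13.png

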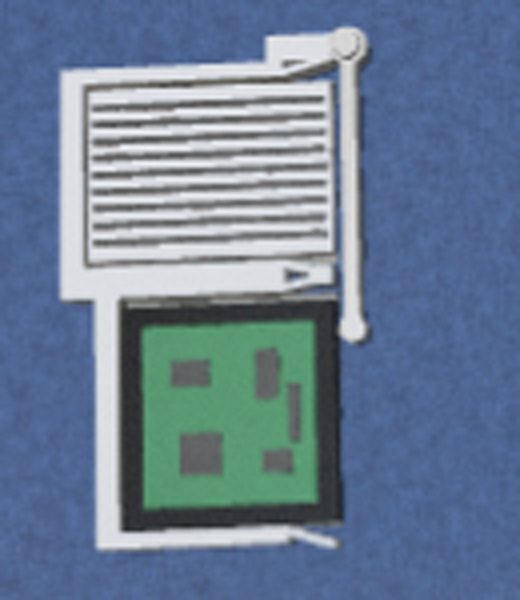

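The top view shows both plates home and the hasp shut: pin at (348,43), tip at (352,328), parallel to the mouths. Handing in.

```bash
python3 -c "
from h import *
print(manip.job_done())"
```

```text
the job is handed in; nothing more can be done
None
```

I handed in the job at about 25 s: both plates are flat, square and against their back stops, and the hasp is fully shut. I never touched the spool, boards, mug or carton.

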